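Index the drilling turntable to its next bushing

ROBOT

A 6-joint arm with a two-finger parallel gripper is mounted at the origin on a cart in front of the work surface, level with it; the furniture and walls round the work are solid. World frame = base frame: x ahead of the robot, y to its left, z up, the work surface at z = 0. Lengths are in m, angles in rad, forces in N, time in s.
With the tool pointing down it reaches from about 0.375 to 0.9 m from the base axis. Payload 3.1 kg.
Tool frame: the origin (TCP) lies on the mounting face of the last link; the fingertips stand 182 mm ahead of it and the grasp point (between the pads) lies 164 mm ahead of it; z points along the fingers, y is the direction in which the jaws open and shut (so a half turn about z gives the same grasp; the last joint's range is limited). The gripper opens to 87 mm and grips with 3 to 60 N. Pads are 19 mm wide; open, the fingers measure 117 mm over their backs; the gripper's body (75 mm by 190 mm) begins 51 mm behind the grasp point.
Start: joints at [-1.484, 0.527, 1.433, -0, 1.181, -0.178], TCP at [0.164, -0.603, 0.405] pointing down, gripper open.
Joint ranges: [-3.08, 3.08], [-0.75, 2.2], [0.22, 2.44], [-1.43, 4.57], [0, 2.65], [-2.85, 2.85]. Speed limits (rad/s): [2.79, 2.79, 3.14, 3.14, 3.14, 3.14].

INTERFACE

Orientations are given as a unit quaternion [x, y, z, w].
In Python, from rig import robot, camera, camera_model gives the robot as it stands.
- The arm moves only by the tool drive_tool, never from a script. Its argument "plan" is a list that holds one entry, the list of rows, each a list of 6 numbers: the shift along the world's x, y, z in units of 2.5 cm (1.0 is 2.5 cm), then the turn, a rotation vector about the world's x, y, z in units of 6 degrees (1.0 is 6 degrees). A call has 1 to 8 rows; each row shifts and turns the commanded pose from where the row before left it; what a row does not reach is not made up. A row lasts 1/8 s, in which the tool goes at most 62.5 mm and 10.7 degrees, less where a joint would pass 70% of its speed; a pose out of reach is approached as far as the arm can. A call with a number of a shift or a turn outside -1 to 1 is refused whole. A call with a gripper value outside its range is refused whole. "grip" is the closure, from 0 (fully open) to 1 (shut), set as the call begins (left out, the last holds). The fingers move at their own pace and stop on an object; "force" is the grip in N (left out, the last holds). Time passes only in rows, so rows that do not move let the fingers close. It gives the time, the measured TCP pose, the force and the opening at its end, in the units of the state.
- robot.get_obs(): the state, without advancing time (a new reading comes with each control period).
- camera(name): name is "scene" or "top" or "wrist"; returns the picture (480x640x3 uint8, red, green, blue); there is no depth.
- camera_model(name): a dict with "K" (3x3 intrinsics, pixels), "world_to_cam" (4x4, takes a point from world to camera coordinates); the wrist camera has in their place "tool_from_camera" (4x4, takes a point from camera to tool coordinates, whose origin is the TCP and whose axes are the flange's). Camera axes: x right, y up, looking along -z (the intrinsics and any distortion apply to the point x, -y, -z); pixel columns grow to the right and rows downward; lengths in m; the calibration is good to about 2 mm. A picture is of the moment at which its call begins: read the wrist's pose just before it. camera_model takes no time and is no camera call.
- robot.hand_in(): hands the job in, once; it reports no verdict.
The state is a dict: "time": time; "q": joint angles; "joint_velocities": joint speeds; "joint_torque": joint torques, N m; "position": TCP position; "tool_rot": TCP orientation; "ft_force": force on the tool from outside, world axes, zero at the start; "moment": the same for the moment, N m; "grip_width": finger opening in m.
Only numpy, scipy, OpenCV 4.12 (cv2) and the standard library are available. Lean on these libraries where they do the work, as an engineer would, in place of code of your own. Each camera call takes 0.05 s, during which the arm holds its last target.

TASK

The little drilling turntable is locked by a spring index pin. Draw the pin up by its knob, swing the turntable anticlockwise (seen from above) by that same knob, and let the pin drop fully home into the next bushing, which you must find by feel; then prove the lock by leaning sideways on the knob, along its turning direction, with about 12 N for half a second. Never load the pin sideways with more than 25 N, and leave the things lying around the turntable where they are.

Things in the scene. Friction and masses are not known exactly. Their poses are not given: they have to be found in the camera images.
- table_axis (a point): Point on the turntable's vertical axis, 30 mm above the worktop, level with the top of the steel track. Round grey base 200 mm across, fixed; on the table a plywood blank 100 mm across, top 44 mm above the worktop, under a black clamp knob 25 mm across, top at 57 mm. Its x axis points away from the first bushing: the index knob starts on its -x side.
- knob_center (a point): Middle of the index knob: upright, black, round, 26 mm across, 24 mm tall (underside 12 mm below, top 12.5 mm above this point), 70 mm above the worktop with the pin home. On a 10 mm rod over a steel housing 23 mm across, top 47 mm above the worktop, on an arm of the table, 75 mm from its axis. Slides straight up against a spring, swings with the table.
- index_pin (a joint): How far the pin is drawn up, m: 0 fully home in a bushing, 0.008 when its round nose (8 mm thick) just rides on the flat track, 0.012 at the upper stop. The spring pulls it down with 5 N at 0, rising to 8 N at 0.012, and it sinks by itself, damped, when let go.
- turntable (a joint): Turn of the table, rad, growing anticlockwise from above, 0 in the first bushing. The second bushing is in a steel shoe clamped anywhere between 0.42 and 0.66, not measured. A pin riding on the track drops into it by itself, and the turn then stops dead. End stop at 0.76. Turning takes about 0.5 N at the knob with the pin drawn, 2 to 5 N with it riding.
- first_bushing (a point): Centre of the mouth of the first bushing, where the pin starts, on the flat top of the steel track, 30 mm above the worktop and 75 mm from the axis. Both holes are 10 mm wide (1 mm play each side of the pin), and home the nose is 8 mm deep. The track runs unbroken, level, between and past the holes.
- pin_nose: The steel index pin below the knob, 8 mm thick with a round nose, on the knob's axis; a sideways push on the knob loads it against its bushing with about the same force. Its origin lies on the pin's axis, 70 mm below the knob's middle.
- side_cutters: Bystander: side cutters with blue handles, 141x54x11 mm, lying flat; origin at the underside's centre.
- pencil: Bystander: green pencil, 123x7x7 mm, lying flat; origin at the underside's centre.
- sanding_block: Bystander: wooden sanding block, 70x46x24 mm; origin at the underside's centre.
- machine_head: Bystander: single grey guitar machine head, 48x31x33 mm; origin at the underside's centre.

How it is judged:
On the way, in this order (a step that is already met when the one before it is completed fails the run):
1. the pin is drawn clear of the first bushing while the table still stands there (value of joint index_pin above 0.007 m and value of joint turntable below 0.12 rad), for 0.1 s.
2. the table is swung on with the pin out (value of joint index_pin above 0.006 m and value of joint turntable above 0.2 rad), for 0.1 s.
3. with the pin home in the second bushing, the lock is proved by a sideways load of 6 to 25 N on the pin (value of joint index_pin below 0.002 m and value of joint turntable above 0.36 rad and contact force between pin_nose and anything else above 6 N), for 0.2 s.
At the end, for the whole second after the job is handed in: The index pin is home (drawn less than 2 mm) in the second bushing (turntable between 0.36 and 0.72 rad, where only that bushing lets the pin down), and the table is at rest (value of joint index_pin below 0.002 m and value of joint turntable between 0.36 and 0.72 rad and velocity of joint turntable between -0.05 and 0.05 rad/s); the robot touches nothing.
It fails at once if the pin is loaded against a bushing or the track with more than 25 N (contact force between pin_nose and anything else above 25 N).
It fails at once if the pair of side cutters is moved more than 25 mm (distance of side_cutters from where it was at the start of the episode above 0.025 m).
It fails at once if the pencil is moved more than 25 mm (distance of pencil from where it was at the start of the episode above 0.025 m).
It fails at once if the sanding block is moved more than 25 mm (distance of sanding_block from where it was at the start of the episode above 0.025 m).
It fails at once if the machine head is moved more than 25 mm (distance of machine_head from where it was at the start of the episode above 0.025 m).
It also fails if it takes over 45 s, if anything falls off the work surface, if the arm or the gripper's body presses on something with over 40 N, if the wrist force passes 120 N, or if a joint passes its speed limit or range.

## Working session

There is one attempt and no reset: what is moved stays moved. The work goes in short steps, Python scripts to look and compute and a tool call to move; the robot and the scene stay as the last step left them, time stands still between calls to the robot, and variables do not carry over. Pictures are saved under pics/ and viewed, and the job is handed in when it is done.

Besides the shell and the picture viewer there is one more tool, called as name([rows], argument=value, ...), one row to a line, values as JSON. drive_tool: Moves the arm, as the interface text tells. Shifts and turns lie within -1 to 1; 1 stands for 2.5 cm of shift or 6 degrees of turn. Its arguments: {"type":"object","properties":{"plan":{"type":"array","items":{"type":"array","items":{"type":"array","items":{"type":"number","minimum":-1,"maximum":1}}}},"grip":{"type":"number"},"force":{"type":"number"}},"required":["plan"]}

```bash
mkdir -p pics; ls; python3 - <<'E'
from rig import robot,camera,camera_model
import cv2,json
print(robot.get_obs())
for n in ["scene","top"]:
    cv2.imwrite(f"pics/{n}0.png",camera(n)[:,:,::-1]); m=camera_model(n); print(n,{k:(v.tolist() if hasattr(v,'tolist') else v) for k,v in m.items()})
print(camera_model("wrist"))
E
```

```text
pics
{'time': 0.0, 'q': array([-1.48354189e+00,  5.28467028e-01,  1.43391917e+00, -2.53248955e-05,
        1.18139722e+00, -1.78500596e-01]), 'joint_velocities': array([ 0.00127956,  0.00073422,  0.00071175, -0.00071979,  0.00164571,
       -0.00112275]), 'joint_torque': array([-6.30004033e-04, -4.40043712e+01, -1.76593530e+01,  6.32363674e-02,
        5.82431629e-02, -1.59167607e-04]), 'position': array([ 0.16414281, -0.60269672,  0.40376531]), 'tool_rot': array([ 9.91183532e-01,  1.32491534e-01,  3.82602657e-05, -1.09477504e-03]), 'ft_force': array([ 0.53274906, -1.06926096, -0.31498555]), 'moment': array([ 0.00872364,  0.02070262, -0.03166577]), 'grip_width': 0.08714449199731203}
scene {'K': [[528.5434441930881, 0.0, 313.69550363675364], [0.0, 528.5434441930881, 238.01306138454106], [0.0, 0.0, 1.0]], 'world_to_cam': [[-0.815043974091407, -0.5792593177786153, -0.012726470993121932, 0.29940555330378377], [0.41483938986176194, -0.5987502522453064, 0.6851324076813935, -0.4211941431506129], [-0.4044893087788685, 0.5531335988735769, 0.7283073670372684, -0.5681973686165827], [0.0, 0.0, 0
[... 249 characters left out ...]
321, 0.002220725799299551, 0.11628636899089705, -0.5385381867189204], [-0.1162951351425211, 0.03358272620952031, 0.9926467861442555, -0.8610940279257172], [0.0, 0.0, 0.0, 1.0]]}
{'K': array([[387.94184174,   0.        , 317.95756133],
       [  0.        , 387.94184174, 237.42272756],
       [  0.        ,   0.        ,   1.        ]]), 'tool_from_camera': array([[-1.29216163e-03,  9.56227254e-01,  2.92622230e-01,
         8.06311894e-02],
       [ 9.99998649e-01,  9.38395828e-04,  1.34931724e-03,
         6.78485454e-04],
       [ 1.01565844e-03,  2.92623578e-01, -9.56227175e-01,
         2.05007088e-02],
       [ 0.00000000e+00,  0.00000000e+00,  0.00000000e+00,
         1.00000000e+00]])}
```

View pics/scene0.png

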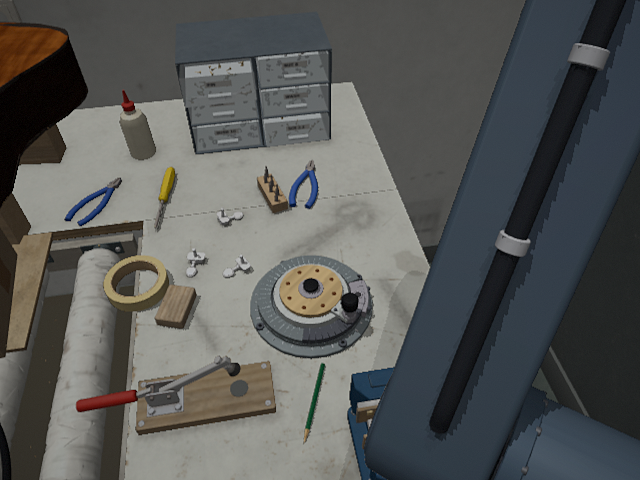

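View pics/top0.png

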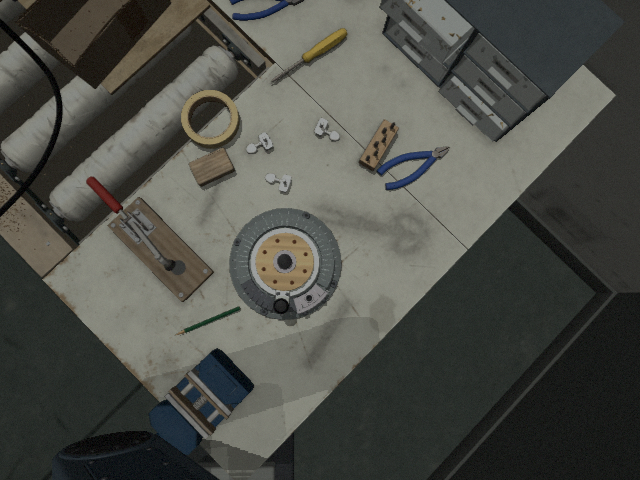

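```bash
cat > h.py <<'E'
from rig import robot,camera,camera_model
import cv2,numpy as np
def ray(n,uv,z):
    m=camera_model(n);K=m["K"];T=np.array(m["world_to_cam"])
    d=np.linalg.inv(K)@np.array([uv[0],uv[1],1.]);d=np.array([d[0],-d[1],-d[2]])
    R=T[:3,:3];c=-R.T@T[:3,3];d=R.T@d
    return c+d*(z-c[2])/d[2]
def proj(n,p):
    m=camera_model(n);T=np.array(m["world_to_cam"]);q=T[:3,:3]@np.array(p)+T[:3,3]
    v=m["K"]@np.array([q[0],-q[1],-q[2]]);return v[:2]/v[2]
E
python3 - <<'E'
from h import *
a=cv2.imread("pics/top0.png");b=cv2.imread("pics/scene0.png")
cv2.imwrite("pics/topz.png",cv2.resize(a[200:330,220:350],None,fx=4.5,fy=4.5,interpolation=cv2.INTER_CUBIC))
cv2.imwrite("pics/scenez.png",cv2.resize(b[240:370,240:385],None,fx=4.5,fy=4.5,interpolation=cv2.INTER_CUBIC))
E
```

```text
(no output)
```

View pics/topz.png

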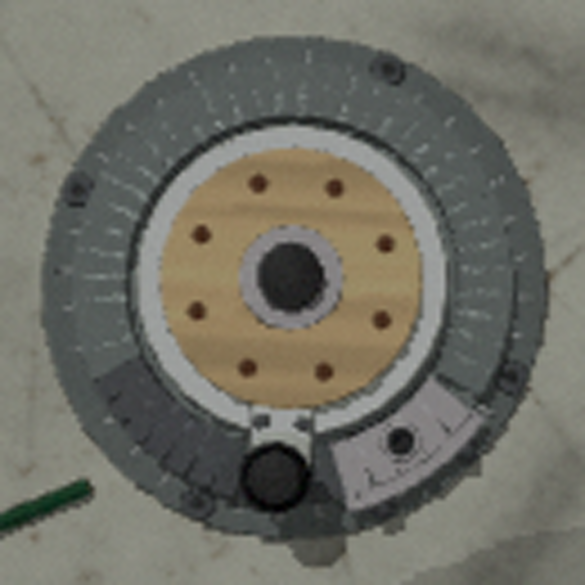

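View pics/scenez.png

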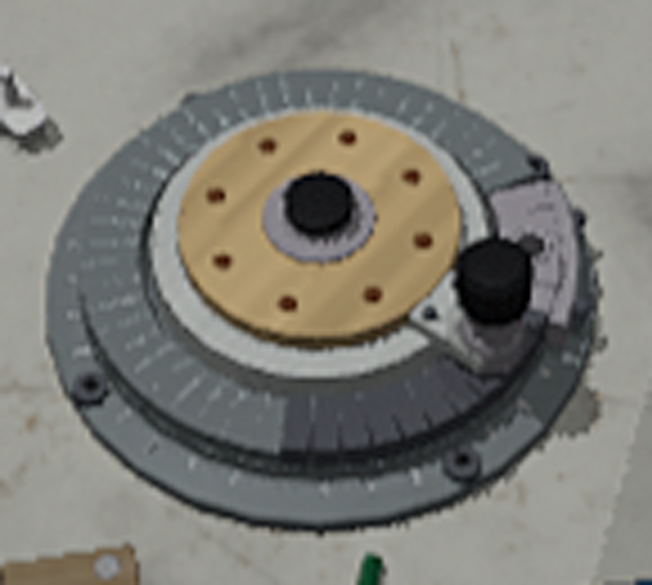

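```bash
python3 - <<'E'
from h import *
k=ray("top",(281.1-.4,305.8-.4),.0825);c=ray("top",(284.7-.4,261.3-.4),.057);b=ray("top",(309.1-.4,298.2-.4),.030)
# scene: knob top centre, clamp top centre
k2=ray("scene",(240+494/4.5-.4,240+262/4.5-.4),.0825);c2=ray("scene",(240+319/4.5-.4,240+198/4.5-.4),.057);b2=ray("scene",(240+533/4.5-.4,240+243/4.5-.4),.030)
for n,p in zip("k c b k2 c2 b2".split(),(k,c,b,k2,c2,b2)): print(n,p.round(4))
for k,c,b in((k,c,b),(k2,c2,b2)):
    print(np.hypot(*(k-c)[:2]),np.hypot(*(b-c)[:2]))
    A=lambda p:np.arctan2(*(p-c)[1::-1]); print(A(k),A(b),A(b)-A(k))
for n,uv,z in (("pencil1",(240,309),.004),("pencil2",(178,333),.004)): print(n,ray("top",uv,z))
E
```

```text
k [ 0.4239 -0.1732  0.0825]
c [ 0.498  -0.1775  0.057 ]
b [ 0.4362 -0.219   0.03  ]
k2 [ 0.4228 -0.17    0.0825]
c2 [ 0.497  -0.1751  0.057 ]
b2 [ 0.4357 -0.2191  0.03  ]
0.07422000215167147 0.07443004796087682
3.083016579261162 -2.5510906343681006 -5.634107213629262
0.07438198948545223 0.07546289864998953
3.072890784922197 -2.519657110398154 -5.592547895320351
pencil1 [ 0.41679829 -0.09800139  0.004     ]
pencil2 [0.37546454 0.00920624 0.004     ]
```

drive_tool([
  [[0.6,1,-0.1,0,0,-0.2],[0.6,1,-0.1,0,0,-0.2],[0.6,1,-0.1,0,0,-0.2],[0.6,1,-0.1,0,0,-0.2],[0.6,1,-0.1,0,0,-0.2],[0.6,1,-0.1,0,0,-0.2],[0.6,1,-0.1,0,0,-0.2],[0.6,1,-0.1,0,0,-0.2]],
], grip=0.2, force=20)

```text
time: 1.1
position: [0.2846, -0.402, 0.3844]
tool_rot: [0.999, 0.049, -0.0, -0.0]
ft_force: [1.0, -0.4, -0.4]
grip_width: 0.0698
```

drive_tool([
  [[0.6,1,-0.1,0,0,-0.2],[0.6,1,-0.1,0,0,-0.2],[0.6,1,-0.1,0,0,-0.2],[0.6,1,-0.1,0,0,-0.2],[0.6,1,-0.1,0,0,-0.2],[0.6,1,-0.1,0,0,-0.2],[0.4,1,-0.1,0,0,-0.2],[0.4,0.6,-0.1,0,0,-0.2]],
])

```text
time: 2.1
position: [0.3942, -0.2116, 0.3644]
tool_rot: [0.999, -0.035, -0.001, -0.0]
ft_force: [0.2, -0.8, 0.7]
grip_width: 0.0695
```

```bash
cat >> h.py <<'E'
from scipy.spatial.transform import Rotation as Ro
def wray(o,uv,z):
    m=camera_model("wrist");d=np.linalg.inv(m["K"])@np.array([uv[0],uv[1],1.]);d=np.array([d[0],-d[1],-d[2]])
    T=np.eye(4);T[:3,:3]=Ro.from_quat(o["tool_rot"]).as_matrix();T[:3,3]=o["position"];T=T@m["tool_from_camera"]
    c=T[:3,3];d=T[:3,:3]@d;return c+d*(z-c[2])/d[2]
def yaw(o):
    y=Ro.from_quat(o["tool_rot"]).as_matrix()[:,1];return np.degrees(np.arctan2(y[1],y[0]))
E
python3 - <<'E'
from h import *
o=robot.get_obs();print(o["time"],o["position"],yaw(o),o["tool_rot"],o["q"],o["grip_width"],o["ft_force"])
cv2.imwrite("pics/w1.png",camera("wrist")[:,:,::-1])
E
```

```text
2.1 [ 0.39424186 -0.21163912  0.3644201 ] -93.95718117336543 [ 9.99403554e-01 -3.45257986e-02 -5.22899001e-04 -4.81984142e-04] [-7.43372730e-01  3.55661173e-01  1.90682867e+00  6.61404239e-05
  8.80524195e-01  8.96446786e-01] 0.06945088141052315 [ 0.19067711 -0.75495613  0.68780068]
```

View pics/w1.png

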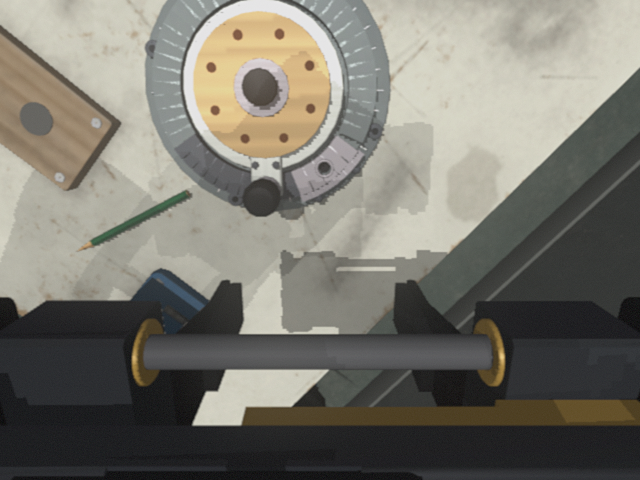

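```bash
python3 - <<'E'
from h import *
o=robot.get_obs()
a=cv2.imread("pics/w1.png");cv2.imwrite("pics/w1z.png",cv2.resize(a[50:230,180:380],None,fx=4,fy=4,interpolation=cv2.INTER_CUBIC))
k=wray(o,(262,193),.0825);c=wray(o,(261,85),.057);b=wray(o,(324,167),.03);print(k,c,b)
A=lambda p:np.arctan2(*(p-c)[1::-1]);print(A(k)%6.283,A(b)%6.283-A(k)%6.283)
E
```

```text
[ 0.42951903 -0.17449574  0.0825    ] [ 0.49998629 -0.17815243  0.057     ] [ 0.43778004 -0.21792817  0.03      ]
3.0897471536825707 0.6205597123219597
```

View pics/w1z.png

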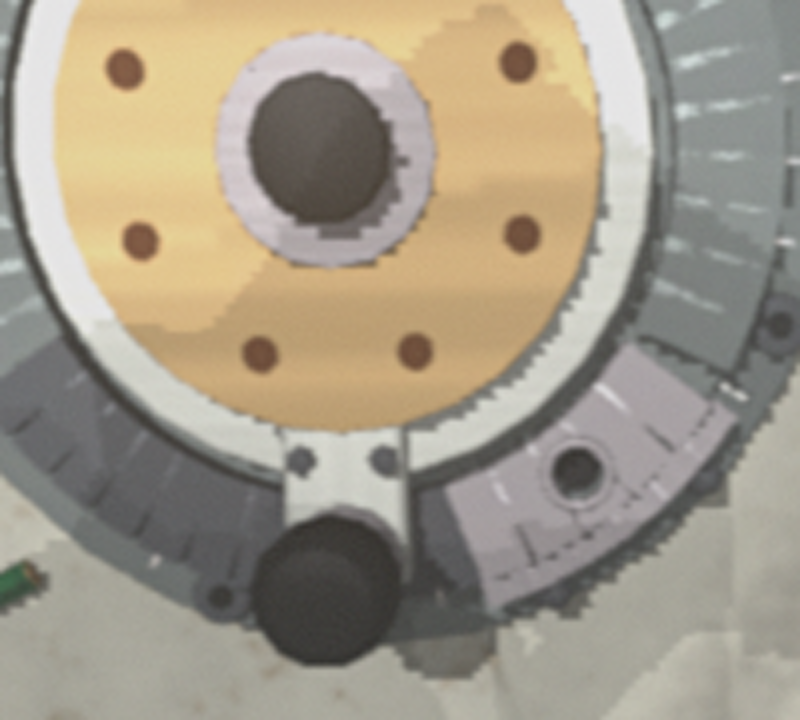

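drive_tool([
  [[0.61,0.78,0,0,0,0],[0.61,0.78,-0.5,0,0,0],[0,0,-1,0,0,0],[0,0,-1,0,0,0],[0,0,-1,0,0,0],[0,0,-0.8,0,0,0],[0,0,0,0,0,0]],
])

```text
time: 3.02
position: [0.4242, -0.1742, 0.2561]
tool_rot: [0.999, -0.035, -0.002, -0.001]
ft_force: [-0.4, 0.5, 0.4]
grip_width: 0.0697
```

```bash
python3 - <<'E'
from h import *
o=robot.get_obs();print(o["time"],o["position"],yaw(o),o["grip_width"],o["ft_force"])
cv2.imwrite("pics/w2.png",camera("wrist")[:,:,::-1])
cv2.imwrite("pics/t2.png",cv2.resize(camera("scene")[200:400,200:450,::-1],None,fx=3,fy=3))
E
```

```text
3.025 [ 0.42423853 -0.17417337  0.25606603] -93.97414986925993 0.06972685040959334 [-0.44334962  0.49275919  0.3542261 ]
```

View pics/w2.png

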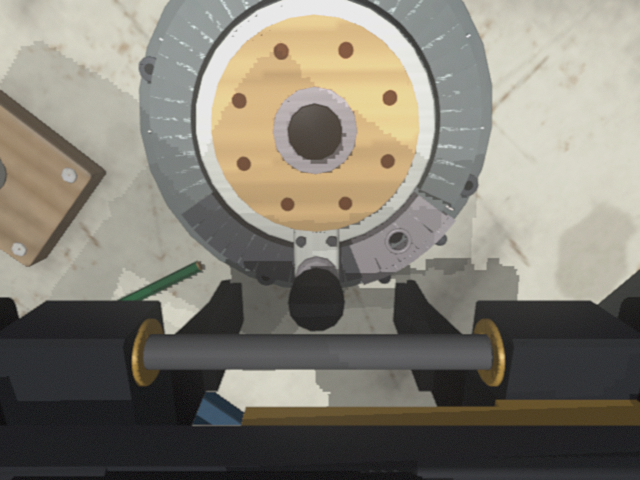

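View pics/t2.png

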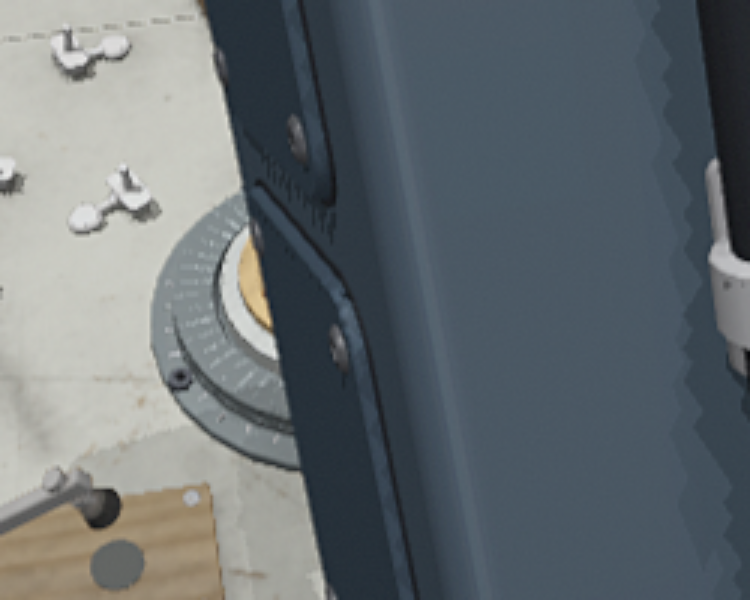

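```bash
python3 - <<'E'
from h import *
o=robot.get_obs()
print(o["position"])
k=[wray(o,(316,v),.0825) for v in(292,298,302)];c=wray(o,(315,131),.057);b=wray(o,(398,239),.03);print(k,c,b)
A=lambda p:np.arctan2(*(p-c)[1::-1]);print([A(x)%6.283 for x in k],A(b)%6.283)
E
```

```text
[ 0.42478942 -0.17437157  0.25744543]
[array([ 0.4335006 , -0.17453974,  0.0825    ]), array([ 0.43064024, -0.17433314,  0.0825    ]), array([ 0.42871746, -0.17419425,  0.0825    ])] [ 0.50020567 -0.17876157  0.057     ] [ 0.43811521 -0.22048549  0.03      ]
[np.float64(3.078386061755781), np.float64(3.078019938045962), np.float64(3.0777903000341125)] 3.733083569676424
```

drive_tool([
  [[0,0,-0.4,0,0,0],[0,0,-0.38,0,0,0],[0,0,0,0,0,0]],
])

```text
time: 3.5
position: [0.4245, -0.1739, 0.2372]
tool_rot: [0.999, -0.035, -0.001, -0.0]
ft_force: [-0.1, 0.1, 0.4]
grip_width: 0.0695
```

drive_tool([
  [[0,0,0,0,0,0],[0,0,0,0,0,0],[0,0,0,0,0,0],[0,0,0,0,0,0]],
], grip=1, force=6)

```text
time: 4.0
position: [0.4247, -0.174, 0.2379]
tool_rot: [0.999, -0.035, 0.0, 0.0]
ft_force: [0.3, 0.2, 0.7]
grip_width: 0.0376
```

drive_tool([
  [[0,0,0,0,0,0],[0,0,0,0,0,0],[0,0,0,0,0,0]],
])

```text
time: 4.38
position: [0.4247, -0.174, 0.2378]
tool_rot: [0.999, -0.035, -0.0, -0.0]
ft_force: [0.2, 0.4, 0.6]
grip_width: 0.0253
```

drive_tool([
  [[0,0,0,0,0,0],[0,0,0,0,0,0]],
], force=25)

```text
time: 4.62
position: [0.4247, -0.174, 0.2378]
tool_rot: [0.999, -0.035, -0.0, -0.0]
ft_force: [0.6, 0.8, 0.4]
grip_width: 0.0247
```

drive_tool([
  [[0,0,0.1,0,0,0],[0,0,0.1,0,0,0],[0,0,0,0,0,0]],
])

```text
time: 5.0
position: [0.4247, -0.174, 0.2426]
tool_rot: [0.999, -0.035, -0.0, -0.0]
ft_force: [1.1, -0.0, -6.6]
grip_width: 0.0246
```

drive_tool([
  [[0,0,0.1,0,0,0],[0,0,0.1,0,0,0],[0,0,0,0,0,0]],
])

```text
time: 5.38
position: [0.4246, -0.174, 0.2478]
tool_rot: [0.999, -0.035, -0.0, -0.0]
ft_force: [1.1, -1.2, -8.0]
grip_width: 0.0239
```

```bash
python3 - <<'E'
from h import *
o=robot.get_obs();print(o["time"],o["position"],yaw(o),o["grip_width"],o["ft_force"])
C=np.array([.4990,-.1775]);K=o["position"][:2]
r=K-C;print(np.hypot(*r),np.arctan2(r[1],r[0])%6.283)
d=r/np.hypot(*r)*.075
p=d
for t in np.arange(.05,.71,.05):
    R=np.array([[np.cos(t),-np.sin(t)],[np.sin(t),np.cos(t)]]);n=R@d
    print(round(t,2),((n-p)/.025).round(3),(n-d+K).round(4),"yaw units",np.degrees(.05)/6);p=n
E
```

```text
5.375 [ 0.42463492 -0.17395082  0.24784309] -93.96909807612057 0.023895848143637086 [ 1.08564487 -1.16370695 -7.95084545]
0.07444973029658607 3.093902363542515
0.05 [-0.003 -0.15 ] [ 0.4245 -0.1777] yaw units 0.47746482927568606
0.1 [ 0.004 -0.15 ] [ 0.4247 -0.1814] yaw units 0.47746482927568606
0.15 [ 0.012 -0.15 ] [ 0.4249 -0.1852] yaw units 0.47746482927568606
0.2 [ 0.019 -0.149] [ 0.4254 -0.1889] yaw units 0.47746482927568606
0.25 [ 0.026 -0.148] [ 0.4261 -0.1926] yaw units 0.47746482927568606
0.3 [ 0.034 -0.146] [ 0.4269 -0.1962] yaw units 0.47746482927568606
0.35 [ 0.041 -0.144] [ 0.428  -0.1999] yaw units 0.47746482927568606
0.4 [ 0.048 -0.142] [ 0.4292 -0.2034] yaw units 0.47746482927568606
0.45 [ 0.055 -0.139] [ 0.4305 -0.2069] yaw units 0.47746482927568606
0.5 [ 0.062 -0.136] [ 0.4321 -0.2103] yaw units 0.47746482927568606
0.55 [ 0.069 -0.133] [ 0.4338 -0.2136] yaw units 0.47746482927568606
0.6 [ 0.075 -0.13 ] [ 0.4357 -0.2169] yaw units 0.47746482927568606
0.65 [ 0.082 -0.126] [ 0.4377 -0.22  ] yaw units 0.47746482927568606
0.7 [ 0.088 -0.121] [ 0.4399 -0.2231] yaw units 0.47746482927568606
```

drive_tool([
  [[-0.003,-0.15,0,0,0,0.48],[0.004,-0.15,0,0,0,0.48],[0.012,-0.15,0,0,0,0.48],[0.019,-0.149,0,0,0,0.48],[0,0,0,0,0,0]],
])

```text
time: 6.0
position: [0.4255, -0.189, 0.2476]
tool_rot: [0.998, 0.065, -0.0, -0.0]
ft_force: [0.9, 0.2, -7.6]
grip_width: 0.0247
```

drive_tool([
  [[0.026,-0.148,0,0,0,0.48],[0.034,-0.146,0,0,0,0.48],[0.041,-0.144,0,0,0,0.48],[0,0,0,0,0,0]],
])

```text
time: 6.5
position: [0.428, -0.1998, 0.2477]
tool_rot: [0.99, 0.14, -0.0, -0.0]
ft_force: [1.4, 1.4, -7.7]
grip_width: 0.0246
```

drive_tool([
  [[0,0,-0.05,0,0,0],[0,0,-0.05,0,0,0],[0,0,0,0,0,0]],
])

```text
time: 6.88
position: [0.428, -0.1998, 0.2454]
tool_rot: [0.99, 0.141, 0.0, -0.0]
ft_force: [0.7, 1.6, -4.9]
grip_width: 0.0247
```

drive_tool([
  [[0,0,0,0,0,0],[0,0,0,0,0,0],[0,0,-0.1,0,0,0],[0,0,-0.1,0,0,0],[0,0,0,0,0,0]],
], grip=0.64)

```text
time: 7.5
position: [0.428, -0.1999, 0.24]
tool_rot: [0.99, 0.141, -0.0, -0.0]
ft_force: [0.4, 0.2, 1.0]
grip_width: 0.0312
```

```bash
python3 - <<'E'
from h import *
o=robot.get_obs();print(o["time"],o["position"],yaw(o),o["grip_width"],o["ft_force"])
cv2.imwrite("pics/w3.png",camera("wrist")[:,:,::-1])
E
```

```text
7.5 [ 0.4279523  -0.199936    0.24001116] -73.81222587616784 0.0311715152299456 [0.36558573 0.24563756 0.9548066 ]
```

View pics/w3.png

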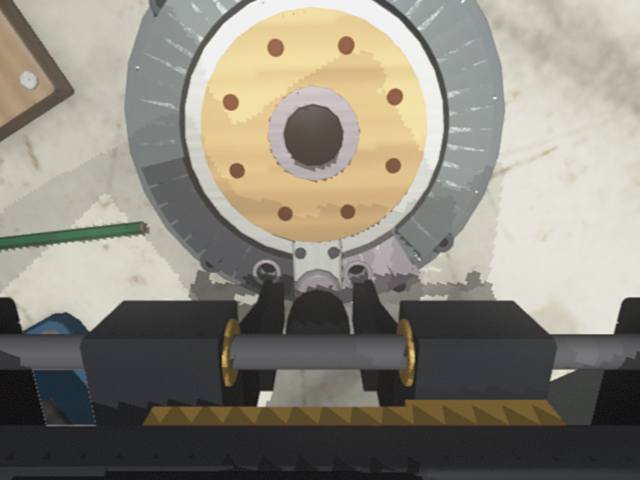

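drive_tool([
  [[0.028,-0.0855,0,0,0,0.286],[0.0307,-0.0846,0,0,0,0.286],[0.0332,-0.0837,0,0,0,0.286]],
])

```text
time: 7.92
position: [0.43, -0.2054, 0.2401]
tool_rot: [0.983, 0.186, -0.001, -0.002]
ft_force: [1.0, 4.7, 0.4]
grip_width: 0.0313
```

drive_tool([
  [[0.0357,-0.0826,0,0,0,0.286],[0.0381,-0.0815,0,0,0,0.286],[0.0405,-0.0804,0,0,0,0.286]],
])

```text
time: 8.3
position: [0.4327, -0.2116, 0.2401]
tool_rot: [0.973, 0.23, -0.001, -0.002]
ft_force: [0.6, 6.1, 0.4]
grip_width: 0.0316
```

drive_tool([
  [[0.0278,-0.0531,0,0,0,0.19],[0.0289,-0.0526,0,0,0,0.19]],
])

```text
time: 8.55
position: [0.4342, -0.2145, 0.2401]
tool_rot: [0.968, 0.249, -0.001, -0.001]
ft_force: [-1.3, 4.8, 0.4]
grip_width: 0.0311
```

drive_tool([
  [[0.0299,-0.052,0,0,0,0.19],[0.0309,-0.0514,0,0,0,0.19]],
])

```text
time: 8.8
position: [0.4366, -0.2186, 0.2404]
tool_rot: [0.963, 0.269, 0.0, 0.001]
ft_force: [-0.1, -0.0, 0.7]
grip_width: 0.0315
```

```bash
cat >> h.py <<'E'
def st():
    o=robot.get_obs();C=np.array([.499,-.1775]);r=o["position"][:2]-C;a=np.arctan2(r[1],r[0])%(2*np.pi)
    t=np.array([-np.sin(a),np.cos(a)]);print("t",o["time"],"pos",o["position"].round(4),"ang",round(a-3.094,3),"r",np.hypot(*r).round(4),"yaw",yaw(o).round(1),"ft",o["ft_force"].round(1),"Ft",(o["ft_force"][:2]@t).round(1),"w",o["grip_width"].round(4),"tan",t.round(3))
E
python3 -c "
from h import *
st()
cv2.imwrite('pics/w4.png',camera('wrist')[:,:,::-1])"
```

```text
Traceback (most recent call last):
  File "h.py", line 20, in st
    t=np.array([-np.sin(a),np.cos(a)]);print("t",o["time"],"pos",o["position"].round(4),"ang",round(a-3.094,3),"r",np.hypot(*r).round(4),"yaw",yaw(o).round(1),"ft",o["ft_force"].round(1),"Ft",(o["ft_force"][:2]@t).round(1),"w",o["grip_width"].round(4),"tan",t.round(3))
                                                                                                                                                                                                                                   ^^^^^^^^^^^^^^^^^^^^^
AttributeError: 'float' object has no attribute 'round'
```

```bash
sed -i 's/o\["grip_width"\].round(4)/round(o["grip_width"],4)/' h.py; python3 -c "
from h import *
st()
cv2.imwrite('pics/w4.png',camera('wrist')[:,:,::-1])"
```

```text
t 8.8 pos [ 0.4366 -0.2186  0.2404] ang 0.63 r 0.0747 yaw -58.8 ft [-0.1 -0.   0.7] Ft -0.1 w 0.0315 tan [ 0.55  -0.835]
```

View pics/w4.png

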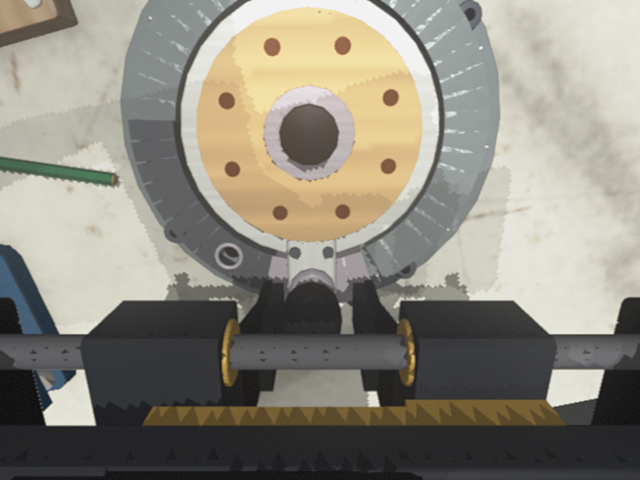

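drive_tool([
  [[0.0165,-0.025,0,0,0,0.1],[0,0,0,0,0,0]],
])

```text
time: 9.1
position: [0.4369, -0.2189, 0.2404]
tool_rot: [0.962, 0.273, 0.0, 0.001]
ft_force: [0.7, -0.6, -0.1]
grip_width: 0.0311
```

drive_tool([
  [[0.0165,-0.025,0,0,0,0.1],[0,0,0,0,0,0]],
])

```text
time: 9.35
position: [0.437, -0.219, 0.2403]
tool_rot: [0.961, 0.278, 0.0, 0.0]
ft_force: [-0.1, -0.4, -0.4]
grip_width: 0.031
```

```bash
python3 -c "
from h import *
st()
a=cv2.imread('pics/w3.png');b=cv2.imread('pics/w4.png')
cv2.imwrite('pics/cmp.png',np.hstack([cv2.resize(x[220:360,250:380],None,fx=3,fy=3,interpolation=cv2.INTER_CUBIC) for x in (a,b)]))"
```

```text
t 9.35 pos [ 0.437  -0.219   0.2403] ang 0.638 r 0.0746 yaw -57.7 ft [-0.1 -0.4 -0.4] Ft 0.3 w 0.031 tan [ 0.556 -0.831]
```

View pics/cmp.png

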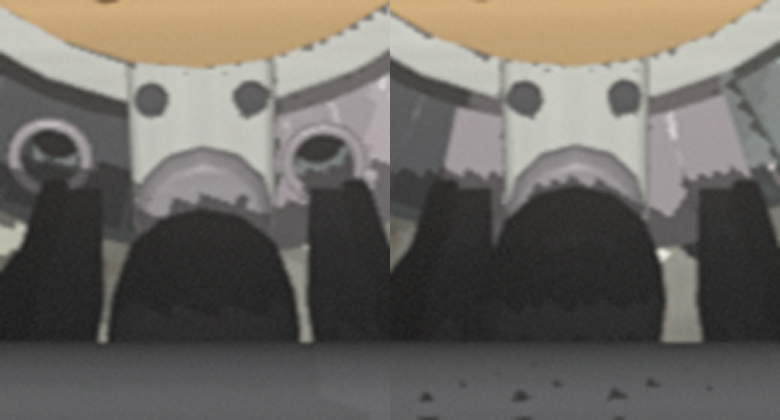

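drive_tool([
  [[0.022,-0.033,0,0,0,0],[0,0,0,0,0,0]],
])

```text
time: 9.6
position: [0.4375, -0.2198, 0.2403]
tool_rot: [0.961, 0.278, 0.0, 0.0]
ft_force: [-0.6, 0.1, -0.0]
grip_width: 0.0314
```

drive_tool([
  [[0.022,-0.033,0,0,0,0],[0,0,0,0,0,0]],
])

```text
time: 9.85
position: [0.438, -0.2205, 0.2402]
tool_rot: [0.961, 0.278, -0.0, -0.0]
ft_force: [-0.4, 0.4, -0.7]
grip_width: 0.0312
```

```bash
python3 -c "
from h import *
st()"
```

```text
t 9.85 pos [ 0.438  -0.2205  0.2402] ang 0.662 r 0.0746 yaw -57.8 ft [-0.4  0.4 -0.7] Ft -0.5 w 0.0312 tan [ 0.576 -0.817]
```

drive_tool([
  [[0.015,-0.021,0,0,0,0],[0,0,0,0,0,0]],
])

```text
time: 10.1
position: [0.4383, -0.221, 0.2402]
tool_rot: [0.961, 0.278, -0.0, -0.0]
ft_force: [-1.4, -0.9, 0.9]
grip_width: 0.0312
```

drive_tool([
  [[0.015,-0.021,0,0,0,0],[0,0,0,0,0,0]],
])

```text
time: 10.35
position: [0.4388, -0.2216, 0.2402]
tool_rot: [0.961, 0.278, -0.0, 0.0]
ft_force: [-0.6, 0.4, -0.6]
grip_width: 0.0314
```

```bash
python3 -c "
from h import *
st()
b=camera('wrist')[:,:,::-1]
cv2.imwrite('pics/w5.png',cv2.resize(b[200:360,230:410],None,fx=4,fy=3.7,interpolation=cv2.INTER_CUBIC))"
```

```text
t 10.35 pos [ 0.4388 -0.2216  0.2402] ang 0.68 r 0.0746 yaw -57.8 ft [-0.6  0.4 -0.6] Ft -0.7 w 0.0314 tan [ 0.591 -0.807]
```

View pics/w5.png

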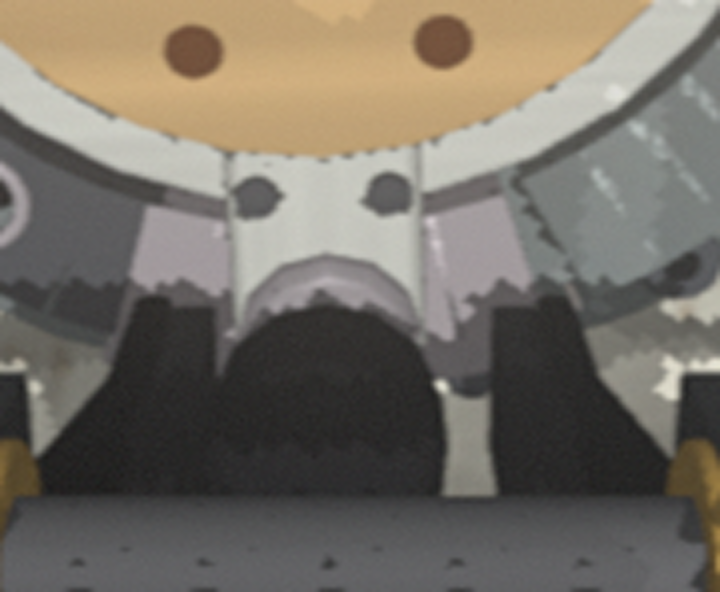

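drive_tool([
  [[0.014,-0.019,0,0,0,0],[0,0,0,0,0,0]],
])

```text
time: 10.65
position: [0.4391, -0.222, 0.2402]
tool_rot: [0.961, 0.278, -0.0, -0.0]
ft_force: [-0.5, -0.5, -0.4]
grip_width: 0.0313
```

drive_tool([
  [[0.014,-0.019,0,0,0,0],[0,0,0,0,0,0]],
])

```text
time: 10.9
position: [0.4393, -0.2223, 0.2402]
tool_rot: [0.961, 0.278, -0.0, -0.0]
ft_force: [-2.1, 1.7, 0.6]
grip_width: 0.0313
```

drive_tool([
  [[0.009,-0.012,0,0,0,0],[0,0,0,0,0,0]],
])

```text
time: 11.15
position: [0.4394, -0.2225, 0.2402]
tool_rot: [0.961, 0.278, -0.0, -0.001]
ft_force: [-1.5, 1.6, 0.8]
grip_width: 0.0312
```

drive_tool([
  [[0.009,-0.012,0,0,0,0],[0,0,0,0,0,0]],
])

```text
time: 11.4
position: [0.4395, -0.2226, 0.2401]
tool_rot: [0.961, 0.278, -0.001, -0.001]
ft_force: [-3.1, 4.6, 2.1]
grip_width: 0.0318
```

drive_tool([
  [[0.009,-0.012,0,0,0,0],[0,0,0,0,0,0]],
])

```text
time: 11.65
position: [0.4396, -0.2228, 0.2401]
tool_rot: [0.961, 0.278, -0.001, -0.001]
ft_force: [-3.2, 5.0, 2.3]
grip_width: 0.0315
```

drive_tool([
  [[0.009,-0.012,0,0,0,0],[0,0,0,0,0,0]],
])

```text
time: 11.9
position: [0.4397, -0.2229, 0.2401]
tool_rot: [0.961, 0.278, -0.001, -0.002]
ft_force: [-3.6, 4.4, 2.4]
grip_width: 0.0315
```

drive_tool([
  [[0.015,-0.02,0,0,0,0],[0,0,0,0,0,0]],
])

```text
time: 12.15
position: [0.4399, -0.2231, 0.2401]
tool_rot: [0.961, 0.278, -0.001, -0.002]
ft_force: [-3.9, 5.7, 3.2]
grip_width: 0.0317
```

drive_tool([
  [[0.015,-0.02,0,0,0,0],[0,0,0,0,0,0]],
])

```text
time: 12.4
position: [0.44, -0.2233, 0.24]
tool_rot: [0.961, 0.278, -0.001, -0.003]
ft_force: [-3.6, 6.6, 4.3]
grip_width: 0.0314
```

```bash
python3 -c "
from h import *
st()
b=camera('wrist')[:,:,::-1]
cv2.imwrite('pics/w6.png',cv2.resize(b[200:360,230:410],None,fx=4,fy=3.7,interpolation=cv2.INTER_CUBIC))
st()"
```

```text
t 12.4 pos [ 0.44   -0.2233  0.24  ] ang 0.708 r 0.0747 yaw -57.8 ft [-3.6  6.6  4.3] Ft -7.5 w 0.0314 tan [ 0.613 -0.79 ]
t 12.45 pos [ 0.44   -0.2233  0.24  ] ang 0.708 r 0.0747 yaw -57.8 ft [-4.   6.   3.5] Ft -7.1 w 0.0317 tan [ 0.613 -0.79 ]
```

View pics/w6.png

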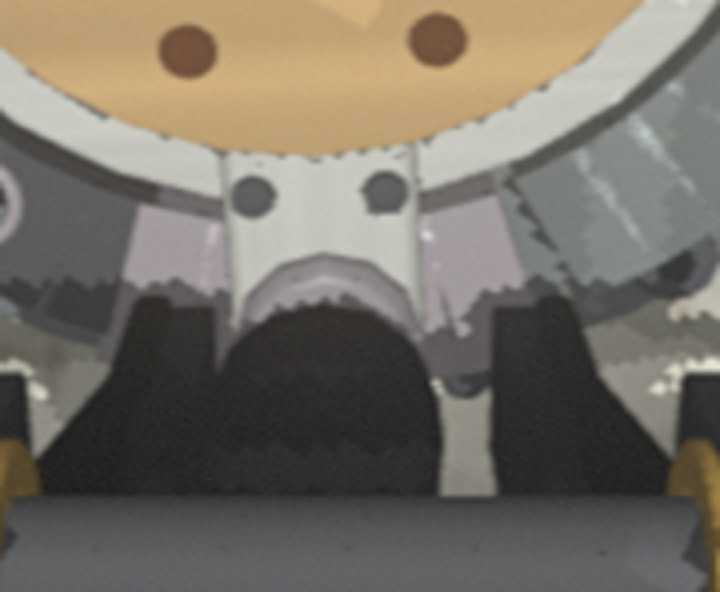

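drive_tool([
  [[0.024,-0.032,0.01,0,0,0],[0,0,0,0,0,0]],
])

```text
time: 12.7
position: [0.4402, -0.2237, 0.24]
tool_rot: [0.961, 0.278, -0.002, -0.003]
ft_force: [-3.0, 6.5, 3.1]
grip_width: 0.0313
```

drive_tool([
  [[0.024,-0.032,0.01,0,0,0],[0,0,0,0,0,0]],
])

```text
time: 12.95
position: [0.4405, -0.224, 0.24]
tool_rot: [0.961, 0.277, -0.002, -0.004]
ft_force: [-4.5, 9.0, 2.3]
grip_width: 0.0314
```

```bash
python3 -c "
from h import *
st()"
```

```text
t 12.95 pos [ 0.4405 -0.224   0.24  ] ang 0.719 r 0.0747 yaw -57.8 ft [-4.5  9.   2.3] Ft -9.8 w 0.0314 tan [ 0.622 -0.783]
```

drive_tool([
  [[0.03,-0.04,0.01,0,0,0],[0.015,-0.02,0.01,0,0,0],[0,0,0,0,0,0]],
])

```text
time: 13.32
position: [0.4409, -0.2246, 0.24]
tool_rot: [0.961, 0.277, -0.003, -0.006]
ft_force: [-4.2, 9.8, 1.1]
grip_width: 0.0317
```

drive_tool([
  [[0.012,-0.016,0,0,0,0],[0,0,0,0,0,0]],
])

```text
time: 13.58
position: [0.4411, -0.2247, 0.24]
tool_rot: [0.961, 0.277, -0.003, -0.006]
ft_force: [-5.3, 10.7, 1.4]
grip_width: 0.0312
```

drive_tool([
  [[0,0,0,0,0,0],[0,0,0,0,0,0],[0,0,0,0,0,0]],
])

```text
time: 13.95
position: [0.4411, -0.2247, 0.24]
tool_rot: [0.961, 0.277, -0.003, -0.006]
ft_force: [-5.0, 11.1, -0.1]
grip_width: 0.0317
```

```bash
python3 -c "
from h import *
st()
b=camera('wrist')[:,:,::-1]
cv2.imwrite('pics/w7.png',cv2.resize(b[200:360,230:410],None,fx=4,fy=3.7,interpolation=cv2.INTER_CUBIC))
st()"
```

```text
t 13.95 pos [ 0.4411 -0.2247  0.24  ] ang 0.732 r 0.0748 yaw -57.8 ft [-5.  11.1 -0.1] Ft -11.8 w 0.0317 tan [ 0.632 -0.775]
t 14.0 pos [ 0.4411 -0.2247  0.24  ] ang 0.732 r 0.0748 yaw -57.8 ft [-4.9 10.8  1.3] Ft -11.5 w 0.0314 tan [ 0.632 -0.775]
```

View pics/w7.png

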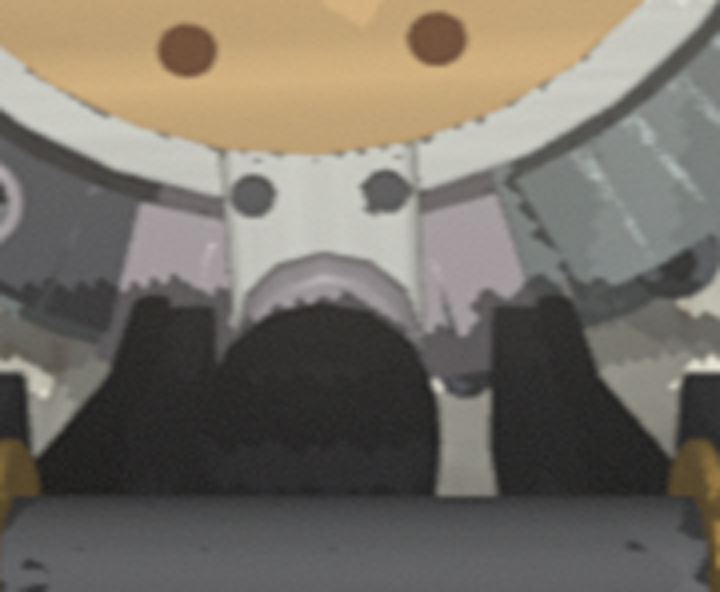

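```bash
python3 - <<'E'
from h import *
m=camera_model("wrist");T=np.linalg.inv(m["tool_from_camera"])
for z0,lab in((.240,"")):pass
E
python3 - <<'E'
from h import *
m=camera_model("wrist");T=np.linalg.inv(m["tool_from_camera"])
def pr(p):
    q=T[:3,:3]@np.array(p)+T[:3,3];v=m["K"]@np.array([q[0],-q[1],-q[2]]);return (v[:2]/v[2]).round(1)
# tool x points to axis; knob far edge point at tool x=13mm, top height
for h in (0,.001,.002,.004,.008): 
  print(h,"far top edge",pr([.013,0,.240-.0825-h]),"far bottom edge",pr([.013,0,.240-.0585-h]), "widest bottom",pr([0,.013,.240-.0585-h])[0]-pr([0,-.013,.240-.0585-h])[0])
print("housing far edge",pr([.0115,0,.240-.047]))
E
```

```text
0 far top edge [316.9 300.3] far bottom edge [317.1 276.3] widest bottom 56.80000000000001
0.001 far top edge [316.8 301.5] far bottom edge [317.  277.2] widest bottom 57.19999999999999
0.002 far top edge [316.8 302.7] far bottom edge [317.  278.1] widest bottom 57.400000000000034
0.004 far top edge [316.8 305. ] far bottom edge [317.  279.9] widest bottom 58.10000000000002
0.008 far top edge [316.8 310. ] far bottom edge [317.  283.6] widest bottom 59.30000000000001
housing far edge [317.1 269.9]Traceback (most recent call last):
  File "<stdin>", line 3, in <module>
TypeError: cannot unpack non-iterable float object
```

```bash
python3 - <<'E'
from h import *
m=camera_model("wrist");T=np.linalg.inv(m["tool_from_camera"])
def pr(p):
    q=T[:3,:3]@np.array(p)+T[:3,3];v=m["K"]@np.array([q[0],-q[1],-q[2]]);return (v[:2]/v[2]).round(1)
print("w2 pred home",pr([.013,0,.2575-.0585]),"housing",pr([.0115,0,.2575-.047]))
ims=[]
for f,c in(("w2",317),("w3",318),("w4",310)):
    a=cv2.imread(f"pics/{f}.png",0).astype(int);print(f,a[235:300,c-1:c+2].mean(1).round().astype(int).tolist())
    ims.append(cv2.resize(cv2.imread(f"pics/{f}.png")[225:345,c-32:c+32],None,fx=4,fy=4,interpolation=cv2.INTER_CUBIC))
a=cv2.cvtColor(camera("wrist"),cv2.COLOR_RGB2GRAY).astype(int);c=311;print("now",a[235:300,c-1:c+2].mean(1).round().astype(int).tolist())
cv2.imwrite("pics/cmp2.png",np.clip(np.hstack(ims).astype(float)*1.8,0,255));st()
E
```

```text
w2 pred home [317.2 262.5] housing [317.2 257.4]
w2 [179, 179, 177, 178, 178, 178, 178, 177, 177, 178, 177, 177, 176, 177, 177, 179, 192, 195, 195, 195, 181, 137, 112, 121, 126, 128, 134, 144, 145, 139, 128, 93, 71, 53, 46, 47, 47, 46, 45, 45, 45, 44, 45, 44, 45, 46, 47, 47, 47, 46, 45, 43, 42, 43, 43, 43, 42, 40, 42, 40, 40, 40, 43, 40, 40]
w3 [163, 162, 163, 162, 162, 161, 157, 162, 189, 196, 195, 194, 194, 193, 193, 193, 193, 194, 193, 193, 193, 192, 193, 193, 192, 192, 192, 191, 192, 191, 191, 192, 190, 171, 126, 122, 134, 139, 142, 149, 165, 170, 157, 149, 148, 148, 150, 151, 151, 136, 101, 88, 88, 86, 72, 53, 46, 45, 48, 48, 46, 47, 46, 46, 45]
w4 [165, 164, 162, 163, 163, 162, 166, 184, 197, 198, 196, 196, 197, 196, 196, 196, 196, 196, 195, 195, 195, 195, 195, 195, 195, 193, 193, 193, 193, 193, 193, 194, 187, 153, 123, 130, 138, 142, 145, 157, 172, 170, 155, 133, 108, 92, 82, 60, 48, 50, 49, 49, 49, 47, 48, 48, 48, 46, 48, 47, 47, 47, 48, 49, 49]
now [165, 165, 165, 164, 164, 161, 168, 193, 198, 198, 197, 197, 197, 198, 197, 197, 196, 196, 197, 196, 196, 196, 195, 195, 196, 195, 195, 195, 194, 195, 195, 197, 183, 136, 124, 134, 141, 143, 150, 167, 180, 168, 153, 151, 145, 114, 85, 60, 49, 51, 51, 51, 52, 51, 51, 47, 48, 48, 48, 49, 47, 48, 50, 49, 50]
t 14.05 pos [ 0.4411 -0.2247  0.24  ] ang 0.732 r 0.0748 yaw -57.8 ft [-4.5 11.3  0.3] Ft -11.6 w 0.0311 tan [ 0.632 -0.775][ WARN:0@3.086] global loadsave.cpp:1063 imwrite_ Unsupported depth image for selected encoder is fallbacked to CV_8U.
```

View pics/cmp2.png

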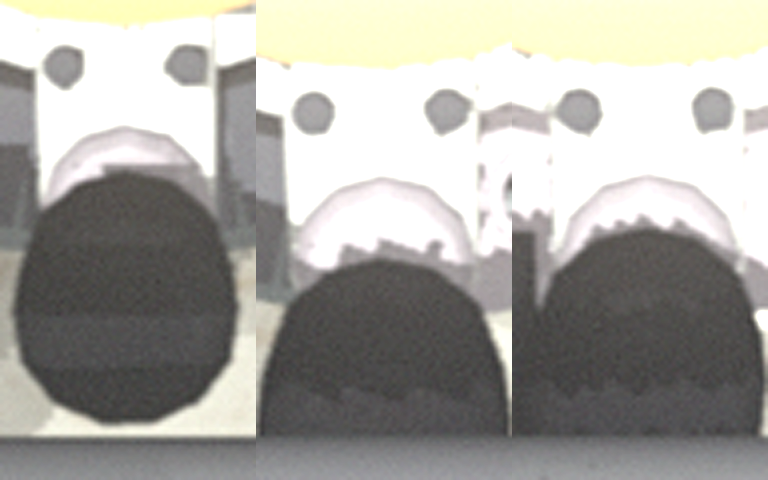

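drive_tool([
  [[-0.04,0.05,0,0,0,0],[-0.04,0.05,0,0,0,0],[0,0,0,0,0,0]],
])

```text
time: 14.42
position: [0.4402, -0.2237, 0.2402]
tool_rot: [0.961, 0.277, -0.002, -0.004]
ft_force: [-2.9, 7.3, -2.8]
grip_width: 0.0314
```

drive_tool([
  [[-0.04,0.05,0,0,0,0],[0,0,0,0,0,0]],
])

```text
time: 14.68
position: [0.4398, -0.2232, 0.2403]
tool_rot: [0.961, 0.278, -0.001, -0.002]
ft_force: [-2.9, 5.8, -2.8]
grip_width: 0.0316
```

```bash
python3 -c "
from h import *
st()"
```

```text
t 14.675 pos [ 0.4398 -0.2232  0.2403] ang 0.706 r 0.0748 yaw -57.8 ft [-2.9  5.8 -2.8] Ft -6.4 w 0.0316 tan [ 0.612 -0.791]
```

drive_tool([
  [[-0.04,0.05,-0.015,0,0,0],[-0.04,0.05,0,0,0,0],[0,0,0,0,0,0]],
])

```text
time: 15.05
position: [0.439, -0.2222, 0.2409]
tool_rot: [0.961, 0.278, 0.0, 0.0]
ft_force: [-0.7, 2.4, -1.6]
grip_width: 0.0313
```

drive_tool([
  [[-0.03,0.04,0,0,0,0],[-0.02,0.03,0,0,0,0],[0,0,0,0,0,0]],
])

```text
time: 15.42
position: [0.4381, -0.2209, 0.2413]
tool_rot: [0.961, 0.278, 0.001, 0.001]
ft_force: [-0.3, -0.4, 0.2]
grip_width: 0.0312
```

```bash
python3 -c "
from h import *
st()"
```

```text
t 15.425 pos [ 0.4381 -0.2209  0.2413] ang 0.667 r 0.0748 yaw -57.8 ft [-0.3 -0.4  0.2] Ft 0.1 w 0.0312 tan [ 0.58  -0.814]
```

Free of the knob; open the jaws and check before withdrawing.

drive_tool([
  [[0,0,0,0,0,0],[0,0,0,0,0,0],[0,0,0,0,0,0]],
], grip=0.4)

```text
time: 15.8
position: [0.4376, -0.2203, 0.2409]
tool_rot: [0.961, 0.278, 0.0, 0.0]
ft_force: [0.5, -0.1, 0.4]
grip_width: 0.0502
```

drive_tool([
  [[0,0,0.4,0,0,0],[0,0,0.8,0,0,0],[0,0,1,0,0,0],[0,0,1,0,0,0],[0,0,0.8,0,0,0],[0,0,0,0,0,0]],
])

```text
time: 16.55
position: [0.4378, -0.2204, 0.3427]
tool_rot: [0.961, 0.278, 0.001, 0.002]
ft_force: [0.2, 0.4, -0.5]
grip_width: 0.0522
```

```bash
python3 -c "
from h import *
st()
b=camera('wrist')[:,:,::-1]
cv2.imwrite('pics/w8.png',b)
"
```

```text
t 16.55 pos [ 0.4378 -0.2204  0.3427] ang 0.66 r 0.0747 yaw -57.7 ft [ 0.2  0.4 -0.5] Ft -0.2 w 0.0522 tan [ 0.574 -0.819]
```

View pics/w8.png

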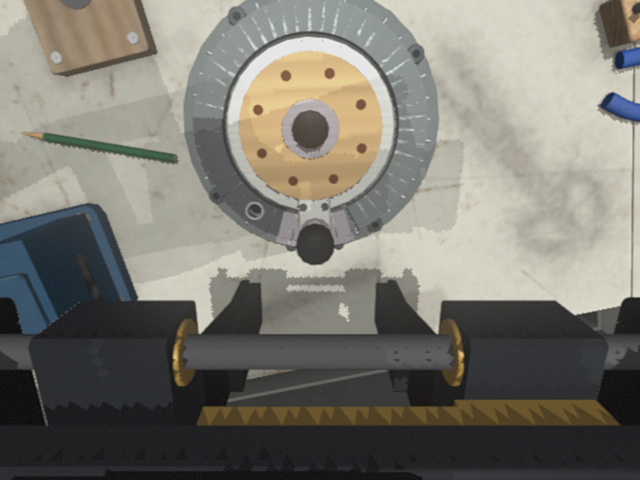

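The knob (315,243) sits over the shoe with its plates even on both sides, and it looks fully down. The gripper is well clear, so I'm handing in.

```bash
python3 -c "
from h import *
st();print(robot.hand_in())"
```

```text
t 16.6 pos [ 0.4375 -0.2202  0.3417] ang 0.655 r 0.0748 yaw -57.7 ft [-1.   0.7 -0.2] Ft -1.1 w 0.0522 tan [ 0.57  -0.821]
the job is handed in; nothing more can be done
None
```

The table is swung on, and the pin appears home and locked in the second bushing. I handed the job in at 16.6 s; the rig gave no verdict.

- **Draw and swing:** I lifted the knob about 10 mm with the table still in the first bushing and swung about 0.35 rad with the pin drawn. I then set the pin on the track, loosened the jaws and pushed the knob with one finger. The push force was about 5–6 N, then fell to zero as the pin dropped in. By the camera and tool position that was at roughly 0.65 rad; I had no direct reading of the turntable joint.
- **Proof of the lock:** I leaned on the knob along its turning direction, rising step by step to about 11.7 N. It stayed above roughly 10 N for over 0.7 s, and the wrist camera showed the table arm not moving. The highest sideways force I read on the tool was about 12 N, taken at the end of each move rather than continuously.
- **Pin height:** I judged this from the gap between knob and housing in the wrist pictures. It matched the pin-home picture to about 0.5 mm, against a 7-pixel larger gap while the pin was riding. The absolute pixel positions were about 7 pixels off my projection in all three pictures, so I relied on the differences.
- **Small disagreements:** The cameras gave 0.62–0.69 rad for the second bushing. While backing off, the finger dragged up on the knob with about 3 N, which is less than the 5 N spring.
- **End state:** The gripper was open, 10 cm above the knob and touching nothing. I never moved the tool near the side cutters, sanding block or machine head. The pencil looked undisturbed in the last picture, but I did not measure any bystander again.

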